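# Seat the wing key in a machine vice's recessed square drive and clamp

### The arm

A 7-joint arm with a two-finger parallel gripper is mounted at the origin on a cart in front of the work surface, level with it; the furniture and walls round the work are solid. World frame = base frame: x ahead of the robot, y to its left, z up, the work surface at z = 0. Lengths are in mm, angles in degrees, forces in N, time in s.
With the tool pointing down it reaches from about 350 to 900 mm from the base axis. Payload 8.1 kg.
Tool frame: the origin (TCP) lies at the very end of the fingers, on their centre line; the grasp point (between the pads) lies 19 mm behind it; z points along the fingers, y is the line along which they close (so a half turn about z gives the same grasp; the last joint's range is limited). The gripper opens to 85 mm and grips with 20 to 120 N. Pads are 22 mm wide; open, the fingers measure 114 mm over their backs; the gripper's body (76 mm by 85 mm) begins 54 mm behind the grasp point. The pads swing forward as they close: fully open they stand 13 mm farther back than shut.
Start: joints at [61.559, 24.895, 1.432, 90.138, -0.665, 64.973, -4.303], TCP at [239.791, -577.184, 231.323] pointing down, gripper open.
Joint ranges: [-149.89, 149.89], [-25.12, 119.58], [-72.63, 75.52], [4.76, 147.25], [-75.54, 255.54], [6.69, 114.76], [-157.13, 157.13]. Speed limits (degrees/s): [127.2, 127.2, 172.46, 172.46, 180, 180, 180].

### API

Orientations are given as [roll, pitch, yaw] about the fixed x, y, z axes, in that order (R = Rz(yaw) Ry(pitch) Rx(roll)).
In Python, from cell import manip gives the robot as it stands.
- The arm moves only by the shell command python3 -m jog 'ROWS' [OPENING] [FORCE]. ROWS is JSON, a list of rows, each a list of 2 entries, a list of its own where there are three numbers: the shift along the tool's x, y, z in units of 25 mm (1.0 is 25 mm), then the turn about the tool's z in units of 6 degrees (1.0 is 6 degrees). In form: [[[dx, dy, dz], spin], ...]. A call has exactly 10 rows; each row shifts and turns the commanded pose from where the row before left it, along the tool's axes as they then stand; what a row does not reach is not made up. A row lasts 1/8 s, in which the tool goes at most 62.5 mm and 10.7 degrees, less where a joint would pass 70% of its speed; a pose out of reach is approached as far as the arm can. A call is refused whole if a number of a shift passes 1 or a number of a turn 1, either way. A call with a gripper value outside its range is refused whole. OPENING is the opening, from 0 (shut) to 1 (fully open), set as the call begins (- or left out, the last holds). The fingers move at their own pace and stop on an object; FORCE is the grip in N (left out, the last holds). Time passes only in rows, so rows that do not move let the fingers close, or fill a call up. It gives the time, the measured TCP pose, the force, the opening and the grip force at its end, in the units of the state.
- manip.sense(): the state, without advancing time (a new reading comes with each control period).
- manip.camera(name): name is "scene" or "top" or "wrist"; returns a dict with "frame" (400x640x3 uint8, red, green, blue), "fx", "fy", "cx", "cy" (pixels), "xyz" and "orientation" of the camera in the world. Camera axes: x right, y down, z forward; pixel columns grow to the right and rows downward; lengths in mm; the calibration is good to about 2 mm. The wrist camera is an equidistant fisheye: a pixel r from the principal point sees the ray r / f radians off the axis. A picture is of the moment at which its call begins. There is no depth.
- manip.hand_in(): hands the job in; it is judged then, once.
Trained networks look in the newest picture that a camera, given by its name, has taken for a name from the list of things; names that differ only in an ending like _2 or _b are one class to them, and where a whole thing is asked for, a point or a joint stands for the part that bears it (a point fixed in the world has none). Each returns a list of dicts, best first, with "confidence" (0 to 1); they miss things now and then, are a little off and sometimes report something else, mostly with a low value. They report only what shows in the picture. A call takes as long as a camera call.
- manip.find_in(target, camera): "xy" ([column, row] in pixels, amid what is visible of it).
- manip.masks_of(target, camera): "mask" (400x640 bool, what is visible of it) and "xy" ([column, row] in pixels, amid what is visible of it).
The state is a dict: "time_s": time; "joint_positions": joint angles; "joint_velocities": joint speeds; "joint_efforts": joint torques, N m; "tool_pos": TCP position; "eef_rot": TCP orientation; "force": force on the tool from outside, world axes, zero at the start; "wrist_torque": the same for the moment, N m; "width": finger opening in mm; "grasp_force": force on a finger pad.
Only numpy, scipy, OpenCV 4.12 (cv2) and the standard library are available. Lean on these libraries where they do the work, as an engineer would, in place of code of your own. Each camera call takes 0.05 s, during which the arm holds its last target. There are 200 camera calls.

### The job

Take the red-handled key from its wooden stand and put it into the round well of the small blue machine vice. Pressing only lightly, without forcing or jamming it, turn it clockwise until its square end drops into the hidden square drive and push it fully home, collar down on the rim; only then turn it on clockwise, seen from above, to the stop to clamp the workpiece. Leave the key standing there, let go of it, and do not disturb the bearing, the jar and the tape measure nearby.

Things in the scene. Friction and masses are not known exactly. Their poses are not given: they have to be found in the camera images.
- key: Socket key with a red wing handle, 86 mm high, about 0.3 kg, hanging upright in its stand. Origin: centre of the underside of its square end, z up. Upward: 22 mm square end (faces along the key's x and y; edges and foot rounded, 2 mm radius) to z 14 mm; shank, 29.5 mm diameter, to z 36; round collar, 48 mm diameter, to z 42; short stem, 14 mm diameter, to z 46; red wing handle to z 86.
- key_bar (a point): Best grip point on the key's red wing handle, on the key's axis, 64 mm above the key's origin (28 mm above the collar's underside), axes as the key's. The wing is a plain slab 64 mm long (x), 14 mm thick (y) and 40 mm high, from z 46 to 86 mm of the key: grip it from above across the 14 mm, low down, so that it cannot pivot in the fingers.
- key_stand: Fixed wooden block 80 x 80 x 45 mm, origin at the centre of its underside. A 33 mm hole goes down through its centre; the key hangs in it with its collar on the block's top, so the key must be lifted 36 mm to come clear.
- vice: Small blue machine vice fixed to the bench, base 90 mm (its x) x 140 mm (its y), origin at the centre of its underside. The round steel drive boss, diameter 58 mm, is in its -y half, 58 mm high; jaws and workpiece, at most 53 mm high, are in its +y half.
- drive_mouth (a point): Centre of the mouth of the vice's round well, level with the boss rim, 58 mm above the bench; axes as the vice's. A funnel, 39 mm wide at the rim and 8 mm deep, leads into a bore of 31 mm. Key fully home: its collar sits on the rim (key origin 36 mm below this point). Not engaged: collar 14 mm above the rim. Press with 3 to 10 N; over 45 N of contact before it is home is a jam.
- drive_face (a point): On its axis, 22 mm below the rim, axes as the vice's: face of the rotating drive, with a 23.5 mm square recess 15 mm deep. Drive angle unknown: the key drops in when its faces are 0.33 to 1.2 rad anticlockwise of parallel to the vice (any quarter turn), window +-0.08. Turned clockwise, 0.1 Nm friction, it meets a hard stop with the key's faces nearly parallel to the vice; stays where left.
- bearing: bystander: grey steel ball bearing, 52 mm diameter, 15 mm high, lying flat; origin at the centre of its underside
- jar_bolts: bystander: clear jar with a white lid, 77 x 72 x 87 mm; origin at the centre of its underside
- tape_measure: bystander: yellow pocket tape measure, 41 x 82 x 66 mm; origin at the centre of its underside

How it is judged:
By the outcome, as a careful person would: the job done as asked, in the order asked, and still so for the second after the job is handed in, with the robot touching nothing.
It also fails if it takes over 72 s, if anything falls off the work surface, if the arm or the gripper's body presses on something with over 40 N, if the wrist force passes 120 N, or if a joint passes its speed limit or range.

## Working session

There is one attempt and no reset: what is moved stays moved. The work goes in short steps, Python scripts to look and compute and a shell command to move; the robot and the scene stay as the last step left them, time stands still between calls to the robot, and variables do not carry over. Pictures are saved under pics/ and viewed, at most 10 in all, crops included, and the job is handed in when it is done.

```bash
mkdir -p pics; ls; cat > h.py <<'E'
import numpy as np, cv2
from cell import manip
from scipy.spatial.transform import Rotation as R
def ray(c,px):
    M=R.from_euler('xyz',c['orientation'],degrees=True).as_matrix()
    x=(px[0]-c['cx'])/c['fx'];y=(px[1]-c['cy'])/c['fy']
    return np.array(c['xyz']),M@np.array([x,y,1.])
def at(c,px,z):
    o,d=ray(c,px); return o+d*(z-o[2])/d[2]
def save(c,n): cv2.imwrite('pics/'+n,c['frame'][:,:,::-1])
E
python3 - <<'E'
from h import *
print(manip.sense())
for n in ['top','scene']:
    c=manip.camera(n); save(c,n+'.png'); print(n,{k:v for k,v in c.items() if k!='frame'})
    for t,z in [('key',60),('key_stand',45),('vice',30),('drive_mouth',58),('bearing',15),('jar_bolts',40),('tape_measure',40)]:
        for r in manip.find_in(t,n)[:2]: print(t,r['confidence'],r['xy'],at(c,r['xy'],z).round(1))
E
```

```text
pics
{'time_s': 0.0, 'joint_positions': array([61.55918725, 24.9358704 ,  1.43118633, 90.18988393, -0.66306135,
       64.97379868, -4.30349477]), 'joint_velocities': array([-0.06058342, -0.14432903, -0.02896803, -0.02236271, -0.0944664 ,
       -0.08125699,  0.08015312]), 'joint_efforts': array([-9.51874354e-04, -6.70472360e+01,  1.02460507e+00, -3.16215026e+01,
        1.54965848e-02,  1.26062575e-02, -1.49101425e-05]), 'tool_pos': array([ 239.54217933, -576.7159896 ,  230.52707471]), 'eef_rot': array([-1.79909251e+02,  9.81954266e-03,  2.25580406e+01]), 'force': array([-0.12455544, -0.2819298 , -0.36296287]), 'wrist_torque': array([ 0.00463185, -0.00469963,  0.02505951]), 'grasp_force': 0.0, 'width': 85.39338714913522}
top {'fx': 388.73910262714116, 'fy': 388.73910262714116, 'cx': 318.65925134004794, 'cy': 195.22039301514042, 'xyz': array([ 392.96008774, -169.38705699,  977.81790494]), 'orientation': array([-172.07278728,   -1.45179614,  -90.20237549])}
key 0.58 [201.9, 204.1] [499.6  82.5  60. ]
key_stand 0.71 [211.3, 204.2] [501.1  64.2  45. ]
vice 0.75 [351.6, 205.5] [ 499.4 -2
[... 378 characters left out ...]
702, 'xyz': array([-143.71012719, -883.67143274,  532.14512252]), 'orientation': array([-115.94456415,   -0.39677196,  -43.58003398])}
key 0.87 [249.8, 169.0] [513.4  97.2  60. ]
key 0.7 [334.8, 226.4] [ 451.5 -330.4   60. ]
key_stand 0.97 [250.4, 183.4] [469.4  33.5  45. ]
key_stand 0.72 [399.9, 255.4] [ 483.8 -493.    45. ]
vice 0.68 [335.9, 227.2] [ 488.5 -299.8   30. ]
drive_mouth 0.6 [275.0, 216.3] [ 382.  -194.2   58. ]
drive_mouth 0.58 [338.8, 226.9] [ 459.3 -336.    58. ]
bearing 0.57 [274.5, 214.4] [ 435.4 -122.4   15. ]
jar_bolts 0.89 [301.1, 191.5] [ 549.4 -102.7   40. ]
tape_measure 0.71 [401.4, 260.0] [ 478.4 -501.3   40. ]
tape_measure 0.63 [305.2, 192.5] [ 553.5 -115.7   40. ]
```

```bash
python3 - <<'E'
import cv2
a=cv2.imread('pics/top.png')
cv2.imwrite('pics/t2.png',cv2.resize(a[150:270,160:480],None,fx=2.5,fy=2.5,interpolation=cv2.INTER_CUBIC))
b=a[170:240,170:240]; d=a[170:240,315:385]
import numpy as np
cv2.imwrite('pics/t3.png',cv2.resize(np.hstack([b,d]),None,fx=5.6,fy=5.6,interpolation=cv2.INTER_CUBIC))
E
```

```text
(no output)
```

View pics/t2.png

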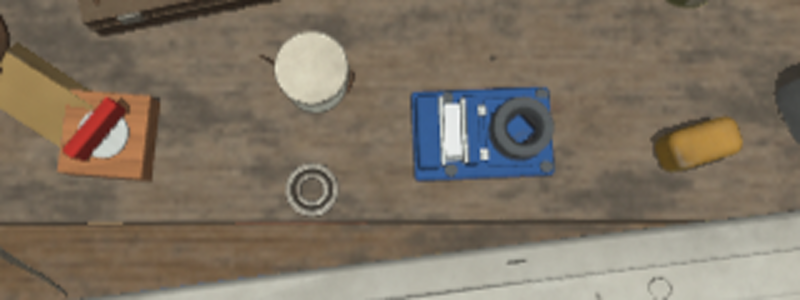

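View pics/t3.png

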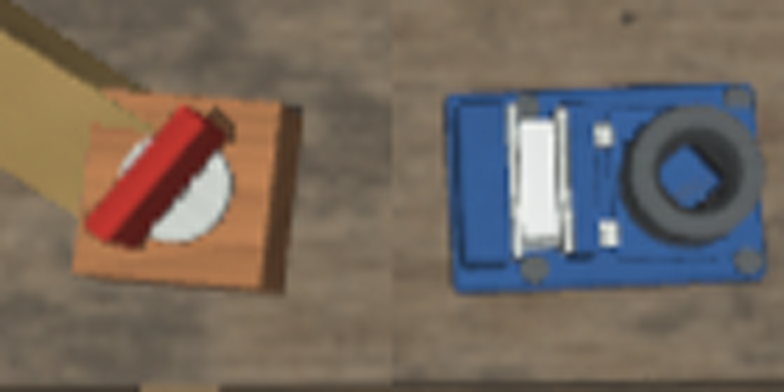

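View pics/scene.png

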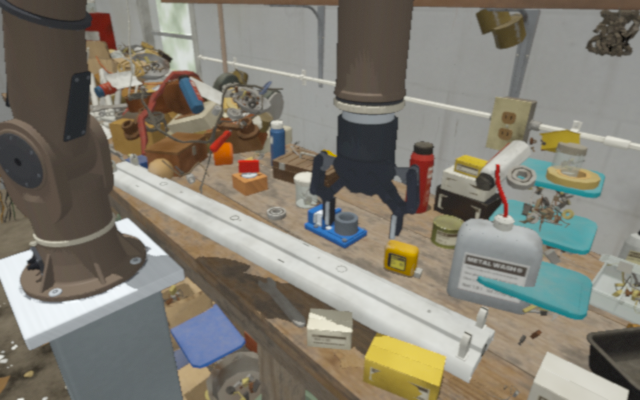

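The top view shows the wing on its stand near px (198,202), the vice boss near (369,201) with its square recess turned, and a tan plank close to the left of the stand. I'll look at the surroundings of the stand more closely and measure.

```bash
python3 - <<'E'
from h import *
a=cv2.imread('pics/top.png'); s=cv2.imread('pics/scene.png')
A=cv2.resize(a[120:250,110:240],(520,520),interpolation=cv2.INTER_CUBIC)
S=cv2.resize(s[110:240,190:260],(280,520),interpolation=cv2.INTER_CUBIC)
cv2.imwrite('pics/c.png',np.hstack([A,S]))
c=manip.camera('top')
f=c['frame'].astype(int)
red=((f[...,0]>120)&(f[...,1]<70)&(f[...,2]<70)); red[:, 240:]=0; red[:170]=0;red[240:]=0
dark=((f[...,0]>70)&(f[...,1]<60)&(f[...,2]<60)&(f[...,0]>2*f[...,1])); dark[:,240:]=0;dark[:170]=0;dark[240:]=0
for m in (red,dark):
    r=cv2.minAreaRect(np.argwhere(m)[:,::-1].astype(np.float32)); bp=cv2.boxPoints(r)
    print(m.sum(),r); P=np.array([at(c,p,86) for p in bp]).round(1); print(P)
    print('centre',at(c,r[0],86).round(1))
print('boss',at(c,(368.6,201.1),58))
for t in ['vice','drive_mouth','key_stand']:
  for r in manip.masks_of(t,'top')[:2]:
    m=r['mask']; rr=cv2.minAreaRect(np.argwhere(m)[:,::-1].astype(np.float32))
    print(t,r['confidence'],m.sum(),rr); print(np.array([at(c,p,{'vice':12,'drive_mouth':58,'key_stand':45}[t]) for p in cv2.boxPoints(rr)]).round(1).tolist())
# boss circle fit by gray
g=f.mean(2); sat=f.max(2)-f.min(2)
m=((sat<14)&(g<115)).astype(np.uint8); m[:, :345]=0;m[:,395:]=0;m[:180]=0;m[222:]=0
n,l,st,ce=cv2.connectedComponentsWithStats(m); i=1+st[1:,4].argmax(); print(st[i],ce[i])
cn=max(cv2.findContours((l==i).astype(np.uint8),0,1)[0],key=len); (x,y),r=cv2.minEnclosingCircle(cn); print(x,y,r,at(c,(x,y),58)); print(cv2.fitEllipse(cn))
E
```

```text
335 ((143.06407165527344, 198.77239990234375), (121.08084869384766, 35.951534271240234), 7.95752477645874)
[[487.4 348.4  86. ]
 [569.7 343.7  86. ]
 [530.8  68.4  86. ]
 [448.8  76.6  86. ]]
centre [508.9 209.4  86. ]
643 ((103.58092498779297, 192.47396850585938), (209.15464782714844, 37.101951599121094), 8.746162414550781)
[[517.8 536.8  86. ]
 [603.  533.3  86. ]
 [529.2  58.6  86. ]
 [444.8  68.4  86. ]]
centre [523.4 299.6  86. ]
boss [ 506.79509916 -312.62753001   58.        ]
vice 0.79 2007 ((352.5, 203.5), (37.0, 57.0), 90.0)
[[553.4, -207.9, 12.0], [553.5, -352.1, 12.0], [459.9, -349.7, 12.0], [460.2, -207.4, 12.0]]
drive_mouth 0.9 1962 ((352.7330627441406, 203.3936767578125), (35.67386245727539, 56.697662353515625), 87.27368927001953)
[[541.1, -205.0, 58.0], [547.7, -341.5, 58.0], [461.8, -343.4, 58.0], [455.6, -208.6, 58.0]]
key_stand 0.93 871 ((203.25381469726562, 203.94668579101562), (39.542110443115234, 34.19858169555664), 4.085616588592529)
[[464.2, 131.5, 45.0], [546.5, 129.3, 45.0], [539.7, 34.6, 45.0], [457.3, 37.9, 45.0]]
[356 189  26  24 379] [368.53298153 200.58575198]
368.74188232421875 201.06317138671875 12.78709602355957 [ 506.88374431 -312.97012301   58.        ]
((368.3344421386719, 200.6790771484375), (22.671117782592773, 24.86057472229004), 65.65194702148438)
```

View pics/c.png

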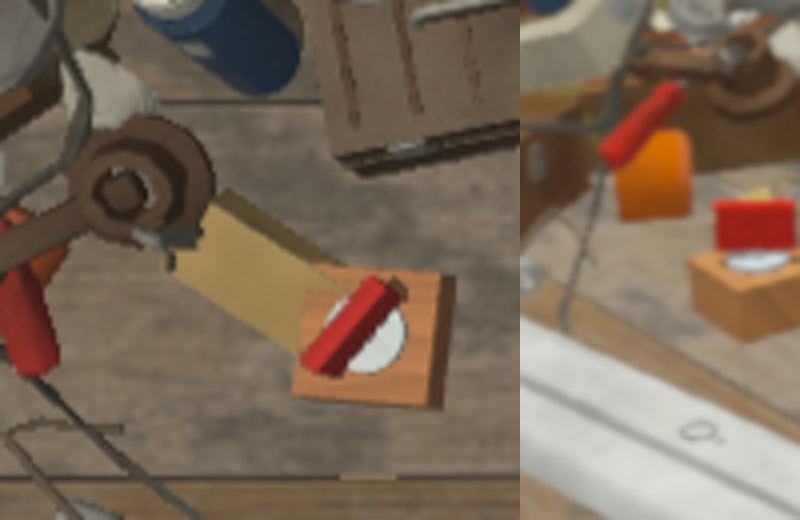

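```bash
python3 - <<'E'
from h import *
c=manip.camera('top'); f=c['frame'].astype(int)
def comp(m,x0,x1,y0,y1):
    z=np.zeros(m.shape,np.uint8); z[y0:y1,x0:x1]=m[y0:y1,x0:x1]
    n,l,st,ce=cv2.connectedComponentsWithStats(z); i=1+st[1:,4].argmax(); return l==i
for thr in (110,150,170):
    m=comp((f[...,0]>thr)&(f[...,1]<75)&(f[...,2]<75),182,215,182,220)
    p=np.argwhere(m)[:,::-1].astype(np.float32); W=np.array([at(c,q,86)[:2] for q in p])
    r=cv2.minAreaRect(W.astype(np.float32)); u,s,v=np.linalg.svd(W-W.mean(0)); print('wing',thr,len(W),W.mean(0),r,np.degrees(np.arctan2(v[0,1],v[0,0])))
m=comp((f[...,2]>f[...,0]+30),325,395,180,225)
h=cv2.convexHull(np.argwhere(m)[:,::-1].astype(np.int32))
for z in (12,20):
    r=cv2.minAreaRect(np.array([at(c,q[0],z)[:2] for q in h],np.float32)); print('vice',z,r)
# recess: blue within bore
m=comp((f[...,2]>f[...,0]+25),359,378,191,211)
p=np.argwhere(m)[:,::-1]
W=np.array([at(c,q,36)[:2] for q in p],np.float32); print('recess',len(W),cv2.minAreaRect(W),W.mean(0))
print(f[190:213,357:382,2]-f[190:213,357:382,0])
# collar disc
m=comp((f.min(2)>150),180,220,180,225); h=cv2.convexHull(np.argwhere(m)[:,::-1].astype(np.int32))
print('collar px',cv2.minEnclosingCircle(h), at(c,cv2.minEnclosingCircle(h)[0],51))
# stand orange top
for r in manip.masks_of('key_stand','top')[:1]:
    h=cv2.convexHull(np.argwhere(r['mask'])[:,::-1].astype(np.int32)); print('stand px',h[:,0].tolist())
E
```

```text
wing 110 159 [504.04795738  90.47402966] ((504.9709777832031, 90.14191436767578), (16.732664108276367, 63.29631805419922), 56.35930252075195) 142.42670810033474
wing 150 143 [504.58021681  90.91046684] ((504.862548828125, 90.84661865234375), (11.998188018798828, 62.64863204956055), 51.96754837036133) 141.86495111891867
wing 170 116 [504.76997345  90.93764113] ((504.9024658203125, 91.19664001464844), (10.207931518554688, 60.1981086730957), 51.97713851928711) 142.3164781334665
vice 12 ((508.05645751953125, -278.9253234863281), (89.20020294189453, 138.69297790527344), 2.4995100498199463)
vice 20 ((507.10308837890625, -278.0180358886719), (88.46131134033203, 137.54415893554688), 2.4995126724243164)
recess 84 ((509.1787414550781, -312.7262268066406), (22.45232582092285, 21.127073287963867), 44.32263946533203) [ 509.331   -313.31665]
[[ 99 100  99  99  86  43  22   9   7   6   6   6   5   6   6   6   6   7
   47  74  92  94  57 -24 -35]
 [ 96  96  89  84  33   8   6   7   7   7   6   7   6   6   6   6   6   6
    6  19  69  91  65 -21 -35]
 [ 95  89  53  23   8   5   6   6   5   5   6   5 
[... 1767 characters left out ...]
8   7   7   6   7   7   7   7   7   7   7
    7  17  43  87  94  83  -9]
 [ 99  73  32   6   3   3   5   6   7   7   8   7   7   6   7   6   7   6
   16  56  89  95  94  92   6]
 [ 99  98  71  38   9   2   2   5   4   6   7   7   6   6   6   7   6  15
   56  89  95  94  93  94   7]
 [ 97  96  96  82  50  25  13   4   2   3   4   4   4   5   6  17  37  60
   88  93  93  94  93  91   9]]
collar px ((203.5, 205.0), 8.90234661102295) [498.45909158  81.09750817  51.        ]
stand px [[223, 195], [222, 204], [221, 210], [219, 220], [218, 221], [206, 221], [188, 219], [185, 218], [184, 217], [184, 213], [186, 198], [187, 191], [191, 187], [194, 187], [219, 189], [221, 190], [222, 191], [223, 193]]
```

The wing is at about (505, 91) with yaw 142°. The vice boss is at (507, -313) with vice yaw 2.5°, and the recess is about 42° anticlockwise of parallel. Sizes match what was given. Next I'll plan the move above the key.

```bash
cat >> h.py <<'E'
def plan(x,y,z,yaw,n):
    s=manip.sense(); p=np.array(s['tool_pos']); y0=s['eef_rot'][2]
    d=(np.array([x,y,z])-p)/n; dy=((yaw-y0+180)%360-180)/n
    print('from',p.round(1),s['eef_rot'].round(1))
    import json; rows=[]; c=y0
    for i in range(n):
        M=R.from_euler('xyz',[180,0,c],degrees=True).as_matrix()
        rows.append([[round(float(v),2) for v in M.T@d/25],round(-dy/6,2)]); c+=dy
    for i in range(0,n,10): print(json.dumps(rows[i:i+10]))
E
python3 -c "
from h import *; plan(500,90,180,142,30)"
```

```text
from [ 239.8 -577.2  231.3] [-180.     0.    22.6]
[[[0.66, -0.69, 0.07], -0.66], [[0.71, -0.64, 0.07], -0.66], [[0.75, -0.59, 0.07], -0.66], [[0.79, -0.54, 0.07], -0.66], [[0.83, -0.48, 0.07], -0.66], [[0.86, -0.42, 0.07], -0.66], [[0.88, -0.36, 0.07], -0.66], [[0.91, -0.3, 0.07], -0.66], [[0.93, -0.24, 0.07], -0.66], [[0.94, -0.17, 0.07], -0.66]]
[[[0.95, -0.11, 0.07], -0.66], [[0.95, -0.04, 0.07], -0.66], [[0.95, 0.03, 0.07], -0.66], [[0.95, 0.09, 0.07], -0.66], [[0.94, 0.16, 0.07], -0.66], [[0.93, 0.22, 0.07], -0.66], [[0.91, 0.29, 0.07], -0.66], [[0.89, 0.35, 0.07], -0.66], [[0.86, 0.41, 0.07], -0.66], [[0.83, 0.47, 0.07], -0.66]]
[[[0.8, 0.53, 0.07], -0.66], [[0.76, 0.58, 0.07], -0.66], [[0.72, 0.63, 0.07], -0.66], [[0.67, 0.68, 0.07], -0.66], [[0.62, 0.73, 0.07], -0.66], [[0.57, 0.77, 0.07], -0.66], [[0.51, 0.8, 0.07], -0.66], [[0.46, 0.84, 0.07], -0.66], [[0.4, 0.87, 0.07], -0.66], [[0.34, 0.89, 0.07], -0.66]]
```

```bash
python3 -m jog '[[[0.66, -0.69, 0.07], -0.66], [[0.71, -0.64, 0.07], -0.66], [[0.75, -0.59, 0.07], -0.66], [[0.79, -0.54, 0.07], -0.66], [[0.83, -0.48, 0.07], -0.66], [[0.86, -0.42, 0.07], -0.66], [[0.88, -0.36, 0.07], -0.66], [[0.91, -0.3, 0.07], -0.66], [[0.93, -0.24, 0.07], -0.66], [[0.94, -0.17, 0.07], -0.66]]'
python3 -m jog '[[[0.95, -0.11, 0.07], -0.66], [[0.95, -0.04, 0.07], -0.66], [[0.95, 0.03, 0.07], -0.66], [[0.95, 0.09, 0.07], -0.66], [[0.94, 0.16, 0.07], -0.66], [[0.93, 0.22, 0.07], -0.66], [[0.91, 0.29, 0.07], -0.66], [[0.89, 0.35, 0.07], -0.66], [[0.86, 0.41, 0.07], -0.66], [[0.83, 0.47, 0.07], -0.66]]'
python3 -m jog '[[[0.8, 0.53, 0.07], -0.66], [[0.76, 0.58, 0.07], -0.66], [[0.72, 0.63, 0.07], -0.66], [[0.67, 0.68, 0.07], -0.66], [[0.62, 0.73, 0.07], -0.66], [[0.57, 0.77, 0.07], -0.66], [[0.51, 0.8, 0.07], -0.66], [[0.46, 0.84, 0.07], -0.66], [[0.4, 0.87, 0.07], -0.66], [[0.34, 0.89, 0.07], -0.66]]'
python3 - <<'E'
from h import *
c=manip.camera('wrist'); save(c,'w1.png'); s=manip.sense(); print({k:v for k,v in c.items() if k!='frame'}, s['tool_pos'],s['eef_rot'],s['joint_positions'])
np.save('w1.npy',c['frame'])
E
```

```text
time_s: 2.35
tool_pos: [327.6, -353.1, 213.7]
eef_rot: [180.0, 0.0, 62.4]
force: [-1.0, -1.0, -0.2]
width: 85.3
grasp_force: 0.0
time_s: 3.6
tool_pos: [415.2, -131.3, 196.2]
eef_rot: [180.0, 0.0, 102.0]
force: [0.0, -0.3, 0.1]
width: 85.4
grasp_force: 0.0
time_s: 4.85
tool_pos: [504.0, 90.5, 178.6]
eef_rot: [-180.0, -0.0, 141.6]
force: [1.0, 0.1, 0.1]
width: 85.4
grasp_force: 0.0
{'fx': 309.70691628693146, 'fy': 309.70691628693146, 'cx': 318.3724077130443, 'cy': 204.44344331158914, 'xyz': array([451.1494478 , 130.68080703, 322.09782184]), 'orientation': array([ 1.64855501e+02, -5.25244114e-03,  5.15606971e+01])} [504.77057112  93.94732409 178.79452603] [ 1.79851312e+02 -4.12175924e-02  1.41962190e+02] [ 13.54738291  22.6288599  -39.15971016 107.11507009  16.90247931
  56.04049849  18.97068638]
```

View pics/w1.png

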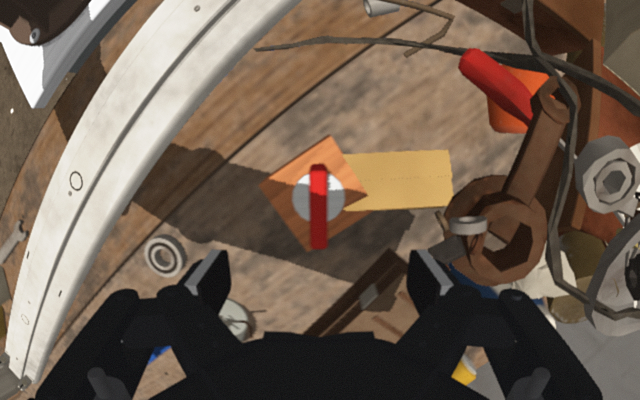

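The wrist view shows the wing at column about 318, rows 167–248, vertical in the image and centred between the fingers. The plank beside the stand lies low. I'll now compute the exact wing pose.

```bash
cat >> h.py <<'E'
def watp(c,px,z):
    d=np.array([px[0]-c['cx'],px[1]-c['cy']]); r=np.hypot(*d); th=r/c['fx']
    v=np.array([*(d/max(r,1e-9)*np.sin(th)),np.cos(th)]); M=R.from_euler('xyz',c['orientation'],degrees=True).as_matrix(); v=M@v
    o=np.array(c['xyz']); return o+v*(z-o[2])/v[2]
E
python3 - <<'E'
from h import *
c=manip.camera('wrist'); f=c['frame'].astype(int)
z=np.zeros(f.shape[:2],np.uint8); z[140:270,290:345]=((f[...,0]>110)&(f[...,1]<70)&(f[...,2]<70))[140:270,290:345]
n,l,st,ce=cv2.connectedComponentsWithStats(z); i=1+st[1:,4].argmax(); print(st[i])
m=l==i
for r in range(160,252,8):
    k=np.where(m[r])[0]; print(r,k.min() if len(k) else 0,k.max() if len(k) else 0, f[r,k.min():k.max()+1,0].tolist() if len(k) else '')
W=np.array([watp(c,q,86)[:2] for q in np.argwhere(m)[:,::-1]],np.float32); print(cv2.minAreaRect(W))
y=st[i][1];h=st[i][3];
for q in [(st[i][0]+st[i][2]/2,y),(st[i][0]+st[i][2]/2,y+h)]: print(watp(c,q,86).round(1))
# collar and stand
z=np.zeros(f.shape[:2],np.uint8); z[160:240,280:355]=((f.min(2)>120)&(f.max(2)-f.min(2)<45))[160:240,280:355]
p=np.argwhere(z>0)[:,::-1]; print('collar px',p.min(0),p.max(0)); W=np.array([watp(c,q,51)[:2] for q in p],np.float32); print('collar',cv2.minEnclosingCircle(W))
E
```

```text
[ 303  170   19   81 1185]
160 0 0 
168 0 0 
176 304 321 [183, 211, 224, 227, 229, 229, 229, 228, 227, 227, 227, 227, 228, 224, 219, 202, 175, 135]
184 304 321 [185, 210, 225, 230, 229, 229, 229, 228, 228, 229, 228, 228, 226, 225, 219, 200, 177, 139]
192 304 320 [154, 157, 169, 198, 197, 164, 181, 211, 217, 214, 228, 233, 229, 228, 220, 204, 179]
200 306 318 [114, 117, 116, 117, 115, 120, 115, 118, 118, 116, 117, 115, 117]
208 306 319 [114, 117, 117, 116, 118, 117, 117, 119, 118, 116, 116, 116, 116, 113]
216 305 318 [111, 111, 118, 118, 116, 118, 118, 115, 119, 119, 118, 116, 119, 116]
224 305 318 [112, 113, 118, 119, 119, 117, 119, 119, 120, 119, 115, 115, 117, 113]
232 307 319 [120, 118, 119, 119, 122, 120, 115, 119, 117, 115, 118, 114, 114]
240 305 320 [111, 114, 119, 115, 117, 118, 118, 117, 117, 116, 120, 117, 114, 115, 112, 111]
248 305 319 [114, 113, 120, 120, 119, 116, 120, 119, 116, 119, 121, 121, 118, 120, 116]
((503.76849365234375, 87.0169677734375), (13.858222961425781, 66.66403198242188), 50.411224365234375)
[477.7 108.   86. ]
[530.6  66.1  86. ]
collar px [288 176] [338 221]
collar ((502.2776794433594, 88.25816345214844), 23.553096771240234)
```

```bash
python3 -c "
from h import *; plan(503.7,88,56,141,10)"
```

```text
from [504.2  92.5 178.7] [ 1.799e+02 -1.000e-01  1.417e+02]
[[[-0.01, -0.02, 0.49], 0.01], [[-0.01, -0.02, 0.49], 0.01], [[-0.01, -0.02, 0.49], 0.01], [[-0.01, -0.02, 0.49], 0.01], [[-0.01, -0.02, 0.49], 0.01], [[-0.01, -0.02, 0.49], 0.01], [[-0.01, -0.02, 0.49], 0.01], [[-0.01, -0.02, 0.49], 0.01], [[-0.01, -0.02, 0.49], 0.01], [[-0.01, -0.02, 0.49], 0.01]]
```

```bash
python3 -m jog '[[[0,0,0.5],0],[[0,0,0.5],0],[[0,0,0.5],0],[[0,0,0.4],0],[[0,0,0],0],[[0,0,0],0],[[0,0,0],0],[[0,0,0],0],[[0,0,0],0],[[0,0,0],0]]' 0.7; python3 -c "
from h import *; plan(503.7,88,56,141,10)
print(manip.sense()['width'])"
```

```text
time_s: 6.2
tool_pos: [503.5, 89.1, 131.4]
eef_rot: [180.0, 0.0, 141.4]
force: [-0.5, -0.6, 0.7]
width: 59.6
grasp_force: 0.0
from [503.5  89.1 131.4] [180.    0.  141.4]
[[[-0.0, -0.0, 0.3], 0.01], [[-0.0, -0.0, 0.3], 0.01], [[-0.0, -0.0, 0.3], 0.01], [[-0.0, -0.0, 0.3], 0.01], [[-0.0, -0.0, 0.3], 0.01], [[-0.0, -0.0, 0.3], 0.01], [[-0.0, -0.0, 0.3], 0.01], [[-0.0, -0.0, 0.3], 0.01], [[-0.0, -0.0, 0.3], 0.01], [[-0.0, -0.0, 0.3], 0.01]]
59.59345948282151
```

```bash
python3 -m jog '[[[0,-0.02,0.4],0],[[0,-0.02,0.4],0],[[0,0,0.4],0],[[0,0,0.4],0],[[0,0,0.4],0],[[0,0,0.4],0],[[0,0,0.4],0],[[0,0,0.2],0],[[0,0,0],0],[[0,0,0],0]]' && python3 -m jog '[[[0,0,0],0],[[0,0,0],0],[[0,0,0],0],[[0,0,0],0],[[0,0,0],0],[[0,0,0],0],[[0,0,0],0],[[0,0,0],0],[[0,0,0],0],[[0,0,0],0]]' 0 50
```

```text
time_s: 7.45
tool_pos: [503.0, 88.4, 56.6]
eef_rot: [180.0, 0.0, 141.4]
force: [0.0, 0.3, -0.4]
width: 59.7
grasp_force: 0.0
time_s: 8.7
tool_pos: [503.1, 88.4, 56.6]
eef_rot: [180.0, 0.0, 141.4]
force: [-0.3, -0.5, 6.0]
width: 13.2
grasp_force: 49.3
```

```bash
python3 - <<'E'
from h import *
c=manip.camera('wrist'); cv2.imwrite('pics/w2.png',cv2.resize(c['frame'][150:400,150:490,::-1],None,fx=2,fy=2)); s=manip.sense(); print(s['tool_pos'],s['eef_rot'],s['width'],s['grasp_force'],s['force'],s['wrist_torque'])
E
```

```text
[503.14343611  88.41762427  56.61698524] [1.79970047e+02 2.91396793e-02 1.41356380e+02] 13.573149423021768 49.339372515678406 [-0.90437493  0.01147604  5.78655495] [-0.06885992  0.06670449 -0.04012635]
```

View pics/w2.png

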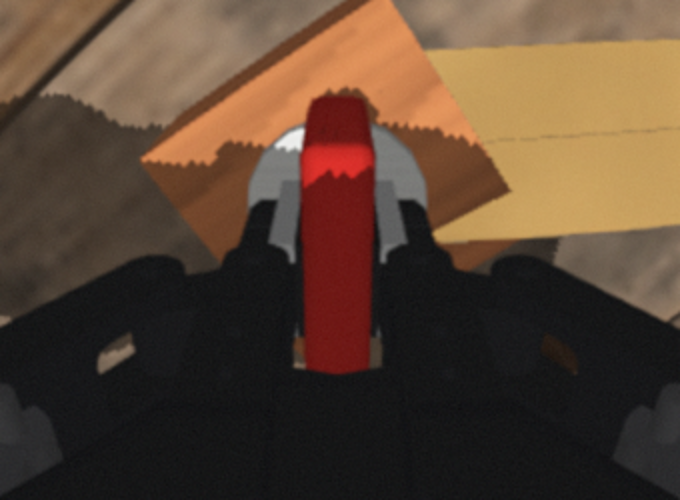

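The wing sits between the pads with an opening of 13.6 mm, a good grip. Lift.

```bash
python3 -m jog '[[[0,0,-0.2],0],[[0,0,-0.4],0],[[0,0,-0.4],0],[[0,0,-0.4],0],[[0,0,-0.6],0],[[0,0,-0.6],0],[[0,0,-0.6],0],[[0,0,-0.5],0],[[0,0,0],0],[[0,0,0],0]]' - 60; python3 - <<'E'
from h import *
c=manip.camera('wrist'); save(c,'w3.png'); np.save('w3.npy',c['frame']); s=manip.sense(); print(s['tool_pos'],s['eef_rot'],s['width'],s['grasp_force'],s['force'],s['wrist_torque'])
cv2.imwrite('pics/w3c.png',cv2.resize(c['frame'][150:400,150:490,::-1],None,fx=2,fy=2))
f=c['frame'].astype(int)
z=np.zeros(f.shape[:2],np.uint8); z[150:350,280:355]=((f[...,0]>80)&(f[...,1]<50)&(f[...,2]<50))[150:350,280:355]
p=np.argwhere(z>0)[:,::-1]; print('wing px',p.min(0),p.max(0))
E
python3 -c "
from h import *; plan(507,-313,135,145,20)"
```

```text
time_s: 10.0
tool_pos: [502.5, 88.1, 148.5]
eef_rot: [-180.0, -0.0, 141.3]
force: [-0.2, 0.2, -3.9]
width: 13.1
grasp_force: 59.0
[502.38767258  88.07183236 148.25850117] [-1.79950527e+02 -3.34904041e-02  1.41356923e+02] 13.105686438693844 59.02177691459656 [-1.01977369  0.67583843 -3.76415874] [-0.0091523  -0.02714408 -0.02168806]
wing px [300 197] [336 336]
from [502.4  88.1 148.3] [-180.    -0.   141.4]
[[[-0.51, -0.62, 0.03], -0.03], [[-0.51, -0.62, 0.03], -0.03], [[-0.5, -0.62, 0.03], -0.03], [[-0.5, -0.63, 0.03], -0.03], [[-0.5, -0.63, 0.03], -0.03], [[-0.5, -0.63, 0.03], -0.03], [[-0.5, -0.63, 0.03], -0.03], [[-0.49, -0.63, 0.03], -0.03], [[-0.49, -0.63, 0.03], -0.03], [[-0.49, -0.64, 0.03], -0.03]]
[[[-0.49, -0.64, 0.03], -0.03], [[-0.49, -0.64, 0.03], -0.03], [[-0.48, -0.64, 0.03], -0.03], [[-0.48, -0.64, 0.03], -0.03], [[-0.48, -0.64, 0.03], -0.03], [[-0.48, -0.64, 0.03], -0.03], [[-0.48, -0.65, 0.03], -0.03], [[-0.47, -0.65, 0.03], -0.03], [[-0.47, -0.65, 0.03], -0.03], [[-0.47, -0.65, 0.03], -0.03]]
```

View pics/w3c.png

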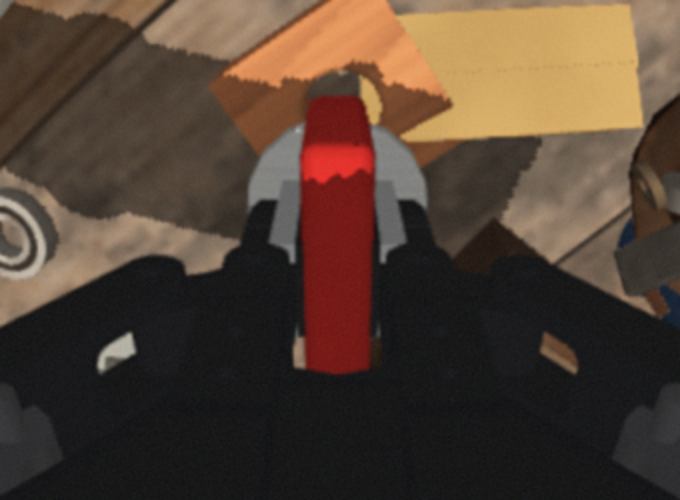

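```bash
python3 - <<'E'
from h import *
c=manip.camera('wrist'); s=manip.sense(); t=np.array(s['tool_pos']); M=R.from_euler('xyz',s['eef_rot'],degrees=True).as_matrix()
for n,px,dz in [('wing top end',(318.5,223),38.4),('wing bottom end',(318.5,198.5),-1.6),('far end top',(318.5,336),38.4),('collar L',(274,247),-5.6),('collar R',(363,245),-5.6)]:
    print(n,(M.T@(watp(c,px,t[2]+dz)-t)).round(1))
# collar outline points in crop coords, fit circle
P=np.array([(258,170),(249,198),(272,141),(296,126),(381,127),(403,140),(418,168),(426,198)])/2+[150,150]
Q=np.array([(M.T@(watp(c,p,t[2]-5.6)-t))[:2] for p in P]); A=np.c_[2*Q,np.ones(len(Q))]; x=np.linalg.lstsq(A,(Q**2).sum(1),rcond=None)[0]; print('collar c',x[:2],'r',np.sqrt(x[2]+x[:2]@x[:2]))
E
```

```text
wing top end [ 31.   -1.4 -38.4]
wing bottom end [30.  -1.3  1.6]
far end top [-20.2  -1.4 -38.4]
collar L [  2.8 -24.7   5.6]
collar R [ 4.  22.   5.6]
collar c [ 1.10409542 -1.12520156] r 23.051579552863544
```

```bash
python3 -m jog '[[[-0.51, -0.62, 0], 0], [[-0.51, -0.62, 0], 0], [[-0.51, -0.62, 0], 0], [[-0.51, -0.62, 0], 0], [[-0.51, -0.62, 0], 0], [[-0.51, -0.62, 0], 0], [[-0.51, -0.62, 0], 0], [[-0.51, -0.62, 0], 0], [[-0.51, -0.62, 0], 0], [[-0.51, -0.62, 0], 0]]'
```

```text
time_s: 11.35
tool_pos: [505.3, -113.0, 148.2]
eef_rot: [-180.0, -0.1, 141.4]
force: [0.4, -0.1, -4.1]
width: 13.2
grasp_force: 58.8
```

```bash
python3 -m jog '[[[-0.51, -0.62, 0], 0], [[-0.51, -0.62, 0], 0], [[-0.51, -0.62, 0], 0], [[-0.51, -0.62, 0], 0], [[-0.51, -0.62, 0], 0], [[-0.5, -0.6, 0], 0], [[-0.4, -0.5, 0], 0], [[0, 0, 0], -0.5], [[0, 0, 0], -0.5], [[0, 0, 0], 0]]';python3 - <<'E'
from h import *
s=manip.sense(); print(s['joint_positions'])
c=manip.camera('wrist'); cv2.imwrite('pics/w4.png',cv2.resize(c['frame'][110:310,190:450,::-1],None,fx=3,fy=3))
plan(507,-313,135,147,10)
E
```

```text
time_s: 12.6
tool_pos: [507.4, -248.5, 148.8]
eef_rot: [180.0, -0.0, 147.3]
force: [0.6, 0.3, -3.4]
width: 13.4
grasp_force: 58.9
[ 45.86874592  28.56229323 -35.25430953 102.21549478  19.56159934
  55.42832892  59.97531978]
from [ 507.4 -248.5  148.8] [180.   -0.  147.3]
[[[-0.14, -0.22, 0.06], 0.0], [[-0.14, -0.22, 0.06], 0.0], [[-0.14, -0.22, 0.06], 0.0], [[-0.14, -0.22, 0.06], 0.0], [[-0.14, -0.22, 0.06], 0.0], [[-0.14, -0.22, 0.06], 0.0], [[-0.14, -0.22, 0.06], 0.0], [[-0.14, -0.22, 0.06], 0.0], [[-0.14, -0.22, 0.06], 0.0], [[-0.14, -0.22, 0.06], 0.0]]
```

View pics/w4.png

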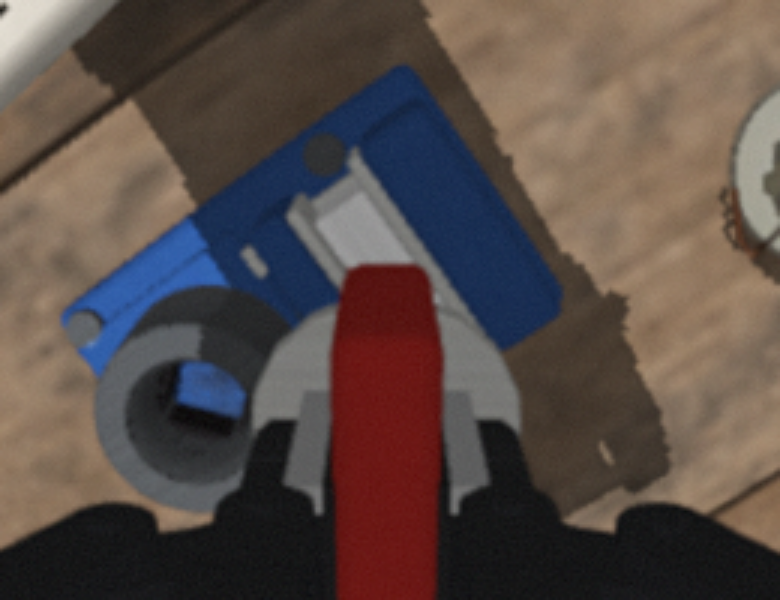

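The wrist view shows the boss rim circle centred at crop (202, 405), with the recess corner visible. I'll cross-check the mouth position and drive angle from it.

```bash
python3 - <<'E'
from h import *
c=manip.camera('wrist'); f=c['frame']
u=lambda p:(190+p[0]/3,110+p[1]/3)
P=[(95,400),(110,355),(128,330),(105,450),(130,485),(165,505),(210,512),(100,375)]
def circ(P,z):
    Q=np.array([watp(c,u(p),z)[:2] for p in P]); A=np.c_[2*Q,np.ones(len(Q))]; x=np.linalg.lstsq(A,(Q**2).sum(1),rcond=None)[0]; return x[:2],np.sqrt(x[2]+x[:2]@x[:2])
print('rim outer',circ(P,58)); 
print('centre guess',watp(c,u((202,405)),58))
for z,a,b in [(36,(172,405),(235,434)),(36,(172,403),(182,362)),(23,(178,398),(243,418))]:
    d=watp(c,u(b),z)-watp(c,u(a),z); print(z,np.hypot(*d[:2]),np.degrees(np.arctan2(d[1],d[0]))%90)
# vice base edge far -x side: (60,318)->(400,67)
d=watp(c,u((405,65)),12)-watp(c,u((65,318)),12); print('vice edge',np.hypot(*d[:2]),np.degrees(np.arctan2(d[1],d[0]))%90)
print(manip.sense()['tool_pos'])
E
```

```text
rim outer (array([ 508.47838133, -312.51865812]), np.float64(30.463767005582305))
centre guess [ 505.95070671 -309.28410024   58.        ]
36 21.12759529604269 31.262468400951775
36 13.930752603519162 40.09105844412099
23 21.70582928647866 39.71426917322738
vice edge 136.7145587344059 2.761646760479266
[ 507.39501852 -248.39575046  148.78672646]
```

```bash
python3 -m jog '[[[-0.28,-0.43,0],0],[[-0.28,-0.43,0],0],[[-0.28,-0.43,0.1],0],[[-0.28,-0.43,0.2],0],[[-0.28,-0.43,0.4],0],[[0,0,0.4],0],[[0,0,0.4],0],[[0,0,0],0],[[0,0,0],0],[[0,0,0],0]]';python3 - <<'E'
from h import *
plan(507.3,-312.6,104,147,4); s=manip.sense(); print(s['force'],s['wrist_torque'])
E
```

```text
time_s: 13.95
tool_pos: [508.2, -312.3, 111.8]
eef_rot: [180.0, 0.0, 147.4]
force: [0.9, 0.2, -3.6]
width: 13.4
grasp_force: 58.9
from [ 508.2 -312.3  111.8] [180.    0.  147.4]
[[[0.01, -0.01, 0.08], 0.02], [[0.01, -0.01, 0.08], 0.02], [[0.01, -0.01, 0.08], 0.02], [[0.01, -0.01, 0.08], 0.02]]
[ 0.90415605  0.19680134 -3.61190313] [0.02348191 0.02208818 0.01349255]
```

```bash
python3 -m jog '[[[0.02,-0.02,0.1],0],[[0.02,-0.02,0.1],0],[[0,0,0.1],0],[[0,0,0.1],0],[[0,0,0.05],0],[[0,0,0.05],0],[[0,0,0.05],0],[[0,0,0],0],[[0,0,0],0],[[0,0,0],0]]'
```

```text
time_s: 15.2
tool_pos: [506.7, -312.7, 97.7]
eef_rot: [180.0, 0.0, 147.4]
force: [1.2, -1.1, -3.9]
width: 13.1
grasp_force: 58.9
```

```bash
python3 -m jog '[[[0,0,0.05],0],[[0,0,0.05],0],[[0,0,0.05],0],[[0,0,0.05],0],[[0,0,0.04],0],[[0,0,0],0],[[0,0,0],0],[[0,0,0],0],[[0,0,0],0],[[0,0,0],0]]'; python3 -c "
from h import *;s=manip.sense(); print(s['tool_pos'],s['force'],s['wrist_torque'])"
```

```text
time_s: 16.45
tool_pos: [507.1, -312.8, 91.6]
eef_rot: [180.0, 0.1, 147.4]
force: [5.6, 0.2, -3.3]
width: 13.4
grasp_force: 58.9
[ 507.12415155 -312.76176095   91.64734022] [ 5.6480174   0.18631248 -3.32331111] [-0.10011326 -1.49034112  0.02105317]
```

```bash
python3 -m jog '[[[-0.03,0.02,0],0],[[0,0,0],0],[[0,0,0.04],0],[[0,0,0.04],0],[[0,0,0.04],0],[[0,0,0.04],0],[[0,0,0.04],0],[[0,0,0],0],[[0,0,0],0],[[0,0,0],0]]'; python3 -c "
from h import *;s=manip.sense(); print(s['tool_pos'],s['force'],s['wrist_torque'])"
```

```text
time_s: 17.7
tool_pos: [507.4, -312.7, 86.5]
eef_rot: [180.0, 0.0, 147.4]
force: [4.9, -1.2, -3.4]
width: 13.5
grasp_force: 59.1
[ 507.41007568 -312.71200503   86.45943047] [ 4.88490398 -1.22020143 -3.44932445] [-0.34121397 -1.30469601  0.03654182]
```

```bash
python3 -m jog '[[[-0.03,0.02,0],0],[[0,0,0],0],[[0,0,0.04],0],[[0,0,0.04],0],[[0,0,0.02],0],[[0,0,0.02],0],[[0,0,0],0],[[0,0,0],0],[[0,0,0],0],[[0,0,0],0]]'; python3 -c "
from h import *;s=manip.sense(); print(s['tool_pos'],s['force'],s['wrist_torque'])"
```

```text
time_s: 18.95
tool_pos: [508.1, -312.8, 83.5]
eef_rot: [-180.0, -0.0, 147.4]
force: [0.1, -2.6, -1.4]
width: 13.6
grasp_force: 59.2
[ 508.12374198 -312.78407969   83.53684069] [ 0.0786861  -2.60970473 -1.35899865] [-0.52179729 -0.01141202  0.01510758]
```

```bash
python3 -m jog '[[[-0.01,-0.01,0.02],0],[[0,0,0],0.2],[[0,0,0],0.2],[[0,0,0],0.2],[[0,0,0],0.2],[[0,0,0],0.1],[[0,0,0],0],[[0,0,0],0],[[0,0,0],0],[[0,0,0],0]]'; python3 -c "
from h import *;s=manip.sense(); print(s['tool_pos'],s['force'],s['wrist_torque'])"
```

```text
time_s: 20.2
tool_pos: [508.3, -312.9, 83.0]
eef_rot: [180.0, -0.0, 142.0]
force: [0.5, -1.7, -4.1]
width: 13.3
grasp_force: 59.1
[ 508.34939453 -312.92520617   83.00690562] [ 0.50346518 -1.70080978 -4.05191752] [-0.38830345 -0.08100914 -0.00884213]
```

```bash
python3 -m jog '[[[0,0,0.02],0],[[0,0,0],0],[[0,0,0.02],0],[[0,0,0],0],[[0,0,0.02],0],[[0,0,0],0],[[0,0,0],0],[[0,0,0],0],[[0,0,0],0],[[0,0,0],0]]'; python3 -c "
from h import *;s=manip.sense(); print(s['tool_pos'],s['force'],s['wrist_torque'])"
```

```text
time_s: 21.45
tool_pos: [508.6, -313.2, 81.6]
eef_rot: [180.0, 0.0, 142.0]
force: [2.0, -3.7, -2.7]
width: 13.3
grasp_force: 59.1
[ 508.57365398 -313.22920097   81.62540029] [ 1.98601572 -3.72952766 -2.72620825] [-0.98153791 -0.74190845 -0.12709682]
```

```bash
python3 -m jog '[[[-0.02,-0.01,0],0],[[0,0,0],0],[[0,0,0.02],0],[[0,0,0],0],[[0,0,0.02],0],[[0,0,0],0],[[0,0,0.02],0],[[0,0,0],0],[[0,0,0],0],[[0,0,0],0]]'; python3 -c "
from h import *;s=manip.sense(); print(s['tool_pos'],s['force'],s['wrist_torque'])"
```

```text
time_s: 22.7
tool_pos: [508.7, -313.6, 80.1]
eef_rot: [180.0, 0.0, 142.0]
force: [1.6, -2.5, 3.4]
width: 13.4
grasp_force: 59.9
[ 508.73070993 -313.56471781   80.1370472 ] [ 1.59284804 -2.48685204  3.36200472] [-0.61098071 -0.49808226 -0.10060022]
```

```bash
python3 -m jog '[[[0,0,0],0.1],[[0,0,0],0.1],[[0,0,0],0.1],[[0,0,0],0.1],[[0,0,0],0.1],[[0,0,0],0.1],[[0,0,0],0],[[0,0,0],0],[[0,0,0],0],[[0,0,0],0]]'; python3 -c "
from h import *;s=manip.sense(); print(s['tool_pos'],s['force'],s['wrist_torque'])"
```

```text
time_s: 23.95
tool_pos: [508.4, -313.5, 79.9]
eef_rot: [-180.0, -0.0, 138.4]
force: [3.3, -3.0, -4.7]
width: 13.6
grasp_force: 58.9
[ 508.41376578 -313.4530767    79.90408887] [ 3.33239263 -3.03160468 -4.65721859] [-0.71066381 -0.86326235 -0.03100555]
```

```bash
python3 -m jog '[[[-0.02,0,0],0],[[0,0,0.02],0],[[0,0,0],0],[[0,0,0.02],0],[[0,0,0],0],[[0,0,0.02],0],[[0,0,0],0],[[0,0,0],0],[[0,0,0],0],[[0,0,0],0]]'; python3 -c "
from h import *;s=manip.sense(); print(s['tool_pos'],s['force'],s['wrist_torque'])"
```

```text
time_s: 25.2
tool_pos: [508.9, -313.8, 78.5]
eef_rot: [-180.0, -0.0, 138.4]
force: [0.5, 1.1, -3.9]
width: 13.3
grasp_force: 58.9
[ 508.85507316 -313.75622599   78.45681322] [ 0.47751356  1.07417512 -3.8817019 ] [ 0.04644977 -0.26317533 -0.03924318]
```

Free at 78.5 mm with low side force, so it has probably dropped in. Lower further.

```bash
python3 -m jog '[[[0,0,0.03],0],[[0,0,0.03],0],[[0,0,0.03],0],[[0,0,0.03],0],[[0,0,0.03],0],[[0,0,0],0],[[0,0,0],0],[[0,0,0],0],[[0,0,0],0],[[0,0,0],0]]'; python3 -c "
from h import *;s=manip.sense(); print(s['tool_pos'],s['force'],s['wrist_torque'])"
```

```text
time_s: 26.45
tool_pos: [509.0, -313.8, 74.7]
eef_rot: [180.0, -0.0, 138.4]
force: [0.1, 0.3, -3.9]
width: 13.3
grasp_force: 58.8
[ 508.9641658  -313.76809334   74.7214862 ] [ 0.08864982  0.27034332 -3.89327316] [ 0.24265438 -0.19260814  0.02719947]
```

```bash
python3 -m jog '[[[0,0,0.04],0],[[0,0,0.04],0],[[0,0,0.04],0],[[0,0,0.04],0],[[0,0,0.04],0],[[0,0,0.02],0],[[0,0,0.02],0],[[0,0,0],0],[[0,0,0],0],[[0,0,0],0]]'; python3 -c "
from h import *;s=manip.sense(); print(s['tool_pos'],s['force'],s['wrist_torque'])"
```

```text
time_s: 27.7
tool_pos: [509.0, -313.8, 69.7]
eef_rot: [-180.0, 0.0, 138.4]
force: [-4.2, 2.5, 8.8]
width: 13.4
grasp_force: 61.0
[ 509.04289775 -313.80702911   69.67739446] [-4.24374841  2.5208705   8.7949316 ] [ 0.6712787   0.82252599 -0.06138743]
```

```bash
python3 -m jog '[[[0.02,0,0],0],[[0,0,0],0.1],[[0,0,0],0.1],[[0,0,0],0],[[0,0,0],-0.1],[[0,0,0],-0.1],[[0,0,0],0],[[0,0,0],0],[[0,0,0],0],[[0,0,0],0]]'; python3 - <<'E'
from h import *
s=manip.sense(); print(s['tool_pos'],s['force'],s['wrist_torque'])
c=manip.camera('scene'); b=c['frame'][195:255,290:370,::-1]
cv2.imwrite('pics/s2.png',cv2.resize(b,None,fx=8,fy=8,interpolation=cv2.INTER_CUBIC))
E
```

```text
time_s: 28.95
tool_pos: [509.0, -313.8, 69.7]
eef_rot: [-180.0, 0.1, 138.3]
force: [-1.7, 1.6, 6.7]
width: 13.5
grasp_force: 60.5
[ 509.04470047 -313.83224056   69.6687651 ] [-1.71656839  1.60117056  6.70431677] [ 0.42331     0.46671425 -0.09596363]
```

View pics/s2.png

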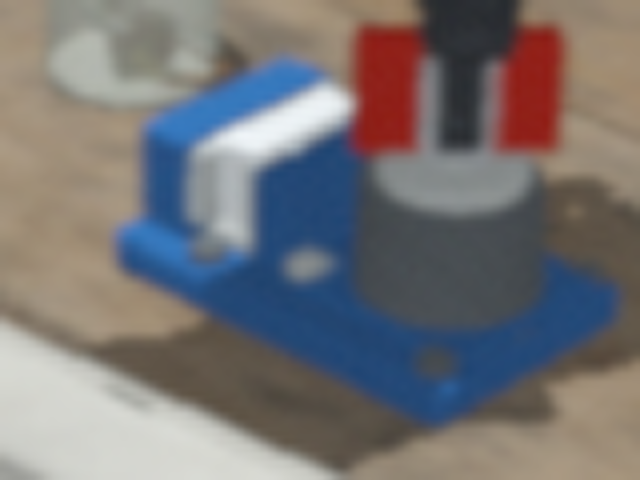

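The picture shows the collar (460, 180 in the crop) sitting on the boss rim, and the height matches the home height. Now turn clockwise.

```bash
python3 -m jog '[[[0,0,0],0.3],[[0,0,0],0.5],[[0,0,0],0.5],[[0,0,0],0.5],[[0,0,0],0.5],[[0,0,0],0.5],[[0,0,0],0.5],[[0,0,0],0.4],[[0,0,0],0],[[0,0,0],0]]'; python3 -c "
from h import *;s=manip.sense(); print(s['tool_pos'],s['force'],s['wrist_torque'])"
```

```text
time_s: 30.25
tool_pos: [509.3, -313.6, 69.7]
eef_rot: [180.0, 0.1, 116.2]
force: [-1.2, 2.2, 6.9]
width: 13.3
grasp_force: 60.4
[ 509.25582019 -313.59922737   69.686463  ] [-1.21761992  2.22311334  6.92514106] [ 0.45715515  0.41705659 -0.03908857]
```

```bash
python3 -m jog '[[[0,0,0],0.5],[[0,0,0],0.5],[[0,0,0],0.5],[[0,0,0],0.5],[[0,0,0],0.4],[[0,0,0],0.4],[[0,0,0],0.3],[[0,0,0],0.2],[[0,0,0],0],[[0,0,0],0]]'; python3 -c "
from h import *;s=manip.sense(); print(s['tool_pos'],s['eef_rot'],s['force'],s['wrist_torque'])"
```

```text
time_s: 31.5
tool_pos: [509.5, -313.6, 69.7]
eef_rot: [179.9, 0.1, 96.4]
force: [-1.4, 2.1, 5.8]
width: 13.1
grasp_force: 60.3
[ 509.45801576 -313.56187643   69.68865028] [1.79914735e+02 5.19709910e-02 9.63882996e+01] [-1.3982377   2.12621075  5.8291971 ] [0.48040066 0.20085834 0.06195079]
```

```bash
python3 -m jog '[[[0,0,0],0.1],[[0,0,0],0.1],[[0,0,0],0.1],[[0,0,0],0.1],[[0,0,0],0.1],[[0,0,0],0.1],[[0,0,0],0.1],[[0,0,0],0],[[0,0,0],0],[[0,0,0],0]]'; python3 -c "
from h import *;s=manip.sense(); print(s['tool_pos'],s['eef_rot'],s['force'],s['wrist_torque'])"
```

```text
time_s: 32.75
tool_pos: [509.5, -313.5, 69.7]
eef_rot: [179.9, 0.1, 92.2]
force: [-0.7, 1.5, 6.3]
width: 13.1
grasp_force: 60.3
[ 509.47606598 -313.53960472   69.66755011] [1.79913628e+02 5.09776269e-02 9.22265398e+01] [-0.66532322  1.47747539  6.33851475] [0.38447832 0.22590754 0.3811873 ]
```

```bash
python3 -m jog '[[[0,0,0],0.1],[[0,0,0],0.1],[[0,0,0],0.1],[[0,0,0],0.1],[[0,0,0],0],[[0,0,0],0],[[0,0,0],0],[[0,0,0],0],[[0,0,0],0],[[0,0,0],0]]'; python3 -c "
from h import *;s=manip.sense(); print(s['tool_pos'],s['eef_rot'],s['force'],s['wrist_torque'])"
```

```text
time_s: 34.0
tool_pos: [509.5, -313.5, 69.7]
eef_rot: [179.9, 0.1, 89.9]
force: [-1.1, 1.6, 5.5]
width: 13.2
grasp_force: 61.4
[ 509.50711854 -313.51965302   69.68007384] [1.79916097e+02 6.56207368e-02 8.99059388e+01] [-1.13909891  1.57668449  5.50062098] [0.39157211 0.20363254 1.03935893]
```

```bash
python3 -m jog '[[[0,0,0],0.1],[[0,0,0],0.1],[[0,0,0],0.1],[[0,0,0],0.1],[[0,0,0],0.1],[[0,0,0],0],[[0,0,0],0],[[0,0,0],0],[[0,0,0],0],[[0,0,0],0]]'; python3 -c "
from h import *;s=manip.sense(); print(s['tool_pos'],s['eef_rot'],s['force'],s['wrist_torque'])"
```

```text
time_s: 35.25
tool_pos: [509.6, -313.5, 69.7]
eef_rot: [179.9, 0.1, 87.0]
force: [-0.3, 1.7, 5.3]
width: 13.4
grasp_force: 73.6
[ 509.55578427 -313.53079157   69.71460693] [1.79915572e+02 8.47265961e-02 8.69990218e+01] [-0.29953128  1.67713794  5.33572005] [0.33380984 0.27245217 1.81605902]
```

Torque has climbed to 1.8 Nm, so this is a firm stop. Now relieve the twist a little, take off the press, and release.

```bash
python3 -m jog '[[[0,0,-0.02],-0.1],[[0,0,0],-0.1],[[0,0,0],-0.1],[[0,0,0],-0.1],[[0,0,0],0],[[0,0,0],0],[[0,0,0],0],[[0,0,0],0],[[0,0,0],0],[[0,0,0],0]]' - 20
python3 -m jog '[[[0,0,0],0],[[0,0,0],0],[[0,0,0],0],[[0,0,0],0],[[0,0,0],0],[[0,0,0],0],[[0,0,0],0],[[0,0,0],0],[[0,0,0],0],[[0,0,0],0]]' 0.5; python3 -c "
from h import *;s=manip.sense(); print(s['tool_pos'],s['eef_rot'],s['force'],s['wrist_torque'])"
```

```text
time_s: 36.5
tool_pos: [509.4, -313.5, 69.7]
eef_rot: [179.9, 0.0, 89.2]
force: [4.3, 1.8, 4.1]
width: 13.2
grasp_force: 60.9
time_s: 37.75
tool_pos: [508.6, -313.5, 69.3]
eef_rot: [180.0, 0.0, 89.2]
force: [-0.7, 0.9, -0.5]
width: 42.5
grasp_force: 0.0
[ 508.62749389 -313.50543849   69.3237375 ] [1.79997831e+02 2.01863151e-03 8.91603615e+01] [-0.66228961  0.92844436 -0.49175605] [-0.02295821 -0.00094727  0.03251218]
```

```bash
python3 -m jog '[[[0,0,-0.2],0],[[0,0,-0.4],0],[[0,0,-0.5],0],[[0,0,-0.6],0],[[0,0,-0.7],0],[[0,0,-0.7],0],[[0,0,-0.7],0],[[0,0,-0.7],0],[[0,0,0],0],[[0,0,0],0]]'
python3 - <<'E'
from h import *
c=manip.camera('wrist'); f=c['frame'].astype(int); cv2.imwrite('pics/w5.png',c['frame'][100:400,100:540,::-1])
z=((f[...,0]>80)&(f[...,1]<60)&(f[...,2]<60)&(f[...,0]>2.2*f[...,1])).astype(np.uint8); z[:120]=0;z[350:]=0;z[:,:250]=0;z[:,390:]=0
n,l,st,ce=cv2.connectedComponentsWithStats(z); i=1+st[1:,4].argmax()
W=np.array([watp(c,q,108)[:2] for q in np.argwhere(l==i)[:,::-1]],np.float32); print(st[i],cv2.minAreaRect(W))
E
```

```text
time_s: 39.0
tool_pos: [508.3, -313.4, 181.4]
eef_rot: [-180.0, -0.0, 89.2]
force: [-0.6, -0.3, 0.6]
width: 42.9
grasp_force: 0.0
[ 310  166   20   88 1499] ((508.18560791015625, -312.22430419921875), (12.894014358520508, 66.63280487060547), 1.0611318349838257)
```

View pics/w5.png

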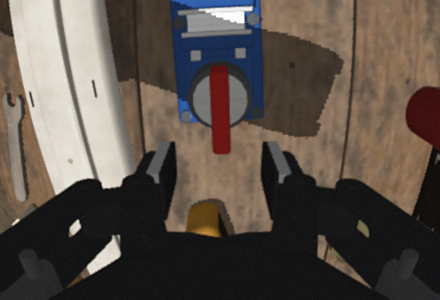

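The key stands centred in the boss with its wing along the vice. The wing is at about 91°, against about 92.5° for the vice, and the gripper is clear.

```bash
python3 -c "
from cell import manip; print(manip.hand_in())"
```

```text
the job is handed in; nothing more can be done
None
```

I put the key in the vice, pushed it fully home and turned it clockwise to the stop (about 1.8 Nm), then left it standing free and handed the job in at about 39 s; the hand-in gave no verdict, and I never touched the bearing, jar or tape measure.

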